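Index the pink cassette to the marking position

TASK

In the two-lane marking jig, push the carriage that holds the pink cassette forward by its black push plate, well past its stop pin (one to two centimetres beyond the mid position) but without driving it against its end stop, then let go so that it springs back and stays latched on the pin at the mid position. Both cassettes must stay lying in their nests and must not be lifted; leave the other carriage at home and do not disturb the tape roll, the dropper bottle or the pencil nearby.

Things in the scene. Friction and masses are not known exactly. Their poses are not given: they have to be found in the camera images.
- jig: fixed jig, grey base plate 10 mm thick, x -78 to 88, y -76 to 76 mm about its origin on the worktop. +x: push direction (away from the operator), +y left, z up. Lane centre lines y = 46 and -46 mm. Between the lanes a dark housing 22 mm wide, 30 high, at x -36 to -2 holds a brass spring pin for each lane; ahead of it a strip with a green line; dark end block 42 mm high at x 62 to 82.
- carriage_left (a joint): travel of the left carriage, m: 0 = home, held there by its spring; grows when pushed along the jig's +x; 0.030 = mid, on its stop pin (tray's leading edge at the green line); 0.060 = end stop. Spring force 3 N at home, 6 at mid, 9 at the end, plus damping 40 N per m/s. Past 0.030 the pin snaps in behind the steel catch; released short of that, it springs back home.
- carriage_right (a joint): travel of the right carriage, m: 0 = home, held there by its spring; grows when pushed along the jig's +x; 0.030 = mid, on its stop pin (tray's leading edge at the green line); 0.060 = end stop. Spring force 3 N at home, 6 at mid, 9 at the end, plus damping 40 N per m/s. Past 0.030 the pin snaps in behind the steel catch; released short of that, it springs back home.
- push_left (a point): centre of the face, towards the operator, of the black push plate at the rear of the left carriage. The plate is upright, 38 mm wide and 6 mm thick; it stands from 13 to 67 mm above the worktop and the point is 49 mm up. x points the way the carriage is pushed, y to the left, z up.
- push_right (a point): centre of the face, towards the operator, of the black push plate at the rear of the right carriage. The plate is upright, 38 mm wide and 6 mm thick; it stands from 13 to 67 mm above the worktop and the point is 49 mm up. x points the way the carriage is pushed, y to the left, z up.
- nest_left (a point): where the centre (half-way up) of a cassette lies in the nest of the left carriage, 36 mm ahead of its push plate's operator-side face; axes as the jig's
- nest_right (a point): where the centre (half-way up) of a cassette lies in the nest of the right carriage, 36 mm ahead of its push plate's operator-side face; axes as the jig's
- pink_mid (a point): centre of the pink tissue cassette, 28 x 40 x 7 mm, lying loose in the nest of one of the carriages (either lane), long side along the lane, its top 30 mm above the worktop
- blue_mid (a point): centre of the blue tissue cassette, 28 x 40 x 7 mm, lying loose in the nest of the other carriage
- cassette_pink: the pink cassette itself, origin at the centre of its underside
- cassette_blue: the blue cassette itself, origin at the centre of its underside
- tape: roll of cream adhesive tape, 81 mm across, 19 mm high, lying flat to the left of the jig; bystander; origin under its centre
- dropper: amber dropper bottle with black top, 28 mm across, 94 mm high, to the left beyond the far end of the jig; bystander; origin under its centre
- pencil: blue pencil, 125 mm long and 9 mm thick, lying on the worktop towards the operator, left of the jig; bystander; origin under its centre, its length along its own y
Mind the look-alikes: they are no part of the job. Leave any red or white look-alike of the cassette_blue alone.

How it is judged:
By the outcome, as a careful person would: the job done as asked, in the order asked, and still so for the second after the job is handed in, with the robot touching nothing.
It also fails if it takes over 32 s, if anything falls off the work surface, if the arm or the gripper's body presses on something with over 40 N, if the wrist force passes 120 N, or if a joint passes its speed limit or range.

ROBOT

A 7-joint arm with a two-finger parallel gripper is mounted at the origin on a cart in front of the work surface, level with it; the furniture and walls round the work are solid. World frame = base frame: x ahead of the robot, y to its left, z up, the work surface at z = 0. Lengths are in m, angles in degrees, forces in N, time in s.
With the tool pointing down it reaches from about 0.425 to 0.8 m from the base axis. Payload 8.3 kg.
Tool frame: the origin (TCP) lies at the very end of the fingers, on their centre line; the grasp point (between the pads) lies 19 mm behind it (r.grasp_offset is the distance from the TCP to the grasp point, in m); z points along the fingers, y is the direction in which the jaws open and shut (so a half turn about z gives the same grasp; the last joint's range is limited). The gripper opens to 85 mm and grips with 20 to 120 N. Pads are 22 mm wide; open, the fingers measure 114 mm over their backs; the gripper's body (76 mm by 85 mm) begins 54 mm behind the grasp point. The pads swing forward as they close: fully open they stand 13 mm farther back than shut.
Start: joints at [67.214, 21.967, 0.94, 78.501, -0.361, 79.538, -2.664], TCP at [0.205, -0.59, 0.231] pointing down, gripper open.
Joint ranges: [-169.22, 169.22], [-14.56, 117.87], [-87.37, 89.26], [10.42, 133.3], [-82.24, 262.24], [0.94, 117.77], [-172.7, 172.7]. Speed limits (degrees/s): [136.94, 136.94, 172.46, 172.46, 180, 180, 180].

INTERFACE

Orientations are given as [roll, pitch, yaw] about the fixed x, y, z axes, in that order (R = Rz(yaw) Ry(pitch) Rx(roll)).
In Python, from station import r gives the robot as it stands. The module is installed in compiled form; this text tells all that it offers.
- The arm moves only by the tool step_arm, never from a script. Its argument "steps" is one flat list of numbers, 7 for each row, row after row: the turn, a rotation vector about the tool's x, y, z in rad, then the shift along the tool's x, y, z in cm, then the closure, from 0 (fully open) to 1 (shut). In form: [wx, wy, wz, dx, dy, dz, claw, wx, wy, wz, dx, dy, dz, claw, ...]. A call has 1 to 8 rows; each row is the pose to reach, as a shift and turn from the pose commanded when the call began, along the tool's axes at that moment; what a row does not reach only later rows make up. A row lasts 1/8 s, in which the tool goes at most 62.5 mm and 10.7 degrees, less where a joint would pass 70% of its speed; a pose out of reach is approached as far as the arm can. A call with a gripper value outside its range is refused whole. The fingers move at their own pace and stop on an object; "squeeze" is the grip in N (left out, the last holds). Time passes only in rows, so rows that repeat a pose let the fingers close. It gives the time, the measured TCP pose, the force and the opening at its end, in the units of the state.
- r.observe(): the state, without advancing time (a new reading comes with each control period).
- r.capture(name): name is "scene" or "top"; returns a dict with "img" (400x640x3 uint8, red, green, blue), "depth" (400x640 float32, m along the optical axis (not along the pixel's ray), 0 where there is no reading), "fov_y" (degrees; the focal length in pixels is half the picture's height over the tangent of half this angle, whatever the lens; pixels are square), "cx", "cy" (the principal point, pixels), "dist" ([k1, k2, p1, p2, k3] as OpenCV has them; the pictures are not rectified), "R" (3x3) and "t" (3): a world point X has camera coordinates R X + t. Camera axes: x right, y down, z forward; pixel columns grow to the right and rows downward; lengths in m; the calibration is good to about 2 mm. A picture is of the moment at which its call begins.
- r.job_done(): hands the job in, once; it reports no verdict.
The state is a dict: "time_s": time; "q": joint angles; "qd": joint speeds; "effort": joint torques, N m; "ee_pos": TCP position; "tool_rot": TCP orientation; "contact_force": force on the tool from outside, world axes, zero at the start; "torque": the same for the moment, N m; "width": finger opening in m.
Only numpy, scipy, OpenCV 4.12 (cv2) and the standard library are available. Lean on these libraries where they do the work, as an engineer would, in place of code of your own. Each camera call takes 0.05 s, during which the arm holds its last target.

## Working session

There is one attempt and no reset: what is moved stays moved. The work goes in short steps, Python scripts to look and compute and a tool call to move; the robot and the scene stay as the last step left them, time stands still between calls to the robot, and variables do not carry over. Pictures are saved under pics/ and viewed, and the job is handed in when it is done.

Besides the shell and the picture viewer there is one more tool, called after ">>>" as a command line: name --argument value ..., lists and objects as JSON in quotes. step_arm: Moves the arm, as the interface text tells. Its arguments: {"type":"object","properties":{"steps":{"type":"array","items":{"type":"number"}},"squeeze":{"type":"number"}},"required":["steps"]}

```bash
mkdir -p pics
python3 - <<'E'
from station import r
import cv2,pickle
o=r.observe();print(o)
for n in("scene","top"):
    c=r.capture(n);pickle.dump(c,open(n+".pkl","wb"));cv2.imwrite(f"pics/{n}1.png",c["img"][:,:,::-1])
    print(n,c["fov_y"],c["cx"],c["cy"],c["dist"],c["R"],c["t"])
E
```

```text
{'time_s': 0.0, 'q': array([67.21315987, 22.01473519,  0.94040637, 78.56245194, -0.36155742,
       79.53665351, -2.66122543]), 'qd': array([-0.03382216,  0.12920934, -0.02507832, -0.07668422,  0.04410215,
       -0.00859616,  0.09016068]), 'effort': array([-1.12434544e-03, -6.27602434e+01,  8.43687337e-01, -3.71833277e+01,
        1.64643995e-02,  1.40560447e-02, -1.60103525e-05]), 'ee_pos': array([ 0.20521638, -0.58981687,  0.23027575]), 'tool_rot': array([-1.79889028e+02,  2.23066775e-03,  1.91874193e+01]), 'contact_force': array([-0.01763437, -0.50041042, -0.04724301]), 'torque': array([-0.01424765,  0.01693082,  0.03189672]), 'width': 0.0857828792348396}
scene 42.388320120502605 321.028078142729 201.3544559338365 [-0.00935017  0.          0.          0.          0.        ] [[-0.84865367 -0.52888181 -0.00842469]
 [-0.40611365  0.66169716 -0.63026072]
 [ 0.33890802 -0.53145169 -0.77633785]] [0.42001337 0.38521865 0.75971993]
top 54.346326735253825 317.9677233675952 198.7299995225321 [-0.0925192  0.         0.         0.         0.       ] [[-0.06408174 -0.9979238  -0.00645191]
 [-0.97477817  0.06397779 -0.21380915]
 [ 0.21377802 -0.00741208 -0.97685414]] [-0.15221675  0.59852851  0.77225359]
```

View pics/scene1.png

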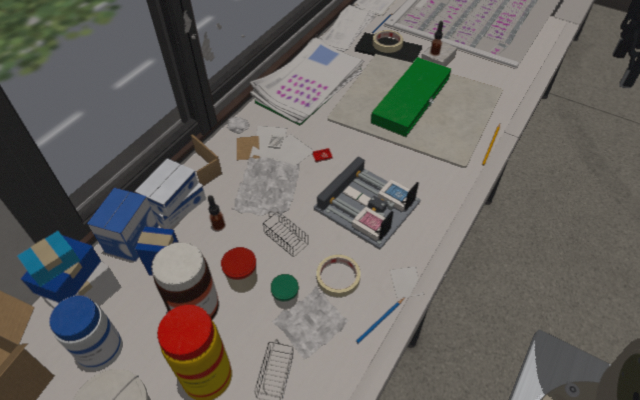

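View pics/top1.png

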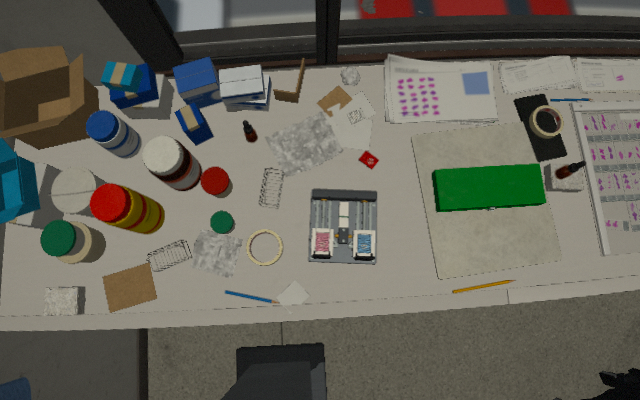

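The jig is at top (344,227). The pink cassette is in the left lane at (322,243) and the blue one in the right lane at (366,244). The red look-alike at (369,159) is off the jig. Next I'll enlarge the view and measure.

```bash
cat > h.py <<'E'
import numpy as np,cv2,pickle
def K(c):
    f=c["img"].shape[0]/2/np.tan(np.radians(c["fov_y"]/2)); return np.array([[f,0,c["cx"]],[0,f,c["cy"]],[0,0,1]])
def ray(c,u,v):
    p=cv2.undistortPoints(np.array([[[u,v]]],float),K(c),np.array(c["dist"]))[0,0]
    return c["R"].T@np.array([p[0],p[1],1]), -c["R"].T@c["t"]
def atz(c,u,v,z):
    d,o=ray(c,u,v); return o+d*(z-o[2])/d[2]
def proj(c,X):
    return cv2.projectPoints(np.array(X,float).reshape(-1,1,3),cv2.Rodrigues(c["R"])[0],c["t"],K(c),np.array(c["dist"]))[0][:,0]
def cloud(c):
    h,w=c["depth"].shape;u,v=np.meshgrid(np.arange(w),np.arange(h))
    p=cv2.undistortPoints(np.stack([u,v],-1).reshape(-1,1,2).astype(float),K(c),np.array(c["dist"]))[:,0].reshape(h,w,2)
    z=c["depth"];P=np.dstack([p[...,0]*z,p[...,1]*z,z]); return (P-c["t"])@c["R"]
E
python3 - <<'E'
from h import *
c=pickle.load(open("top.pkl","rb"))
im=c["img"][180:275,300:390,::-1];cv2.imwrite("pics/topz.png",cv2.resize(im,None,fx=6,fy=6,interpolation=cv2.INTER_CUBIC))
s=pickle.load(open("scene.pkl","rb"))
im=s["img"][145:255,305:430,::-1];cv2.imwrite("pics/scz.png",cv2.resize(im,None,fx=5,fy=5,interpolation=cv2.INTER_CUBIC))
P=cloud(c)
for u,v in [(322,243),(366,244),(344,195),(325,258),(330,300)]: print(u,v,P[v,u])
hsv=cv2.cvtColor(c["img"],cv2.COLOR_RGB2HSV)
E
```

```text
322 243 [ 0.49571597 -0.19339725  0.02793142]
366 244 [ 0.4870405  -0.28929648  0.02911832]
344 195 [ 0.59645565 -0.24862659  0.04411701]
325 258 [ 0.4622895  -0.19765028  0.03429496]
330 300 [ 3.71709270e-01 -2.02977401e-01  4.15452166e-05]
```

View pics/topz.png

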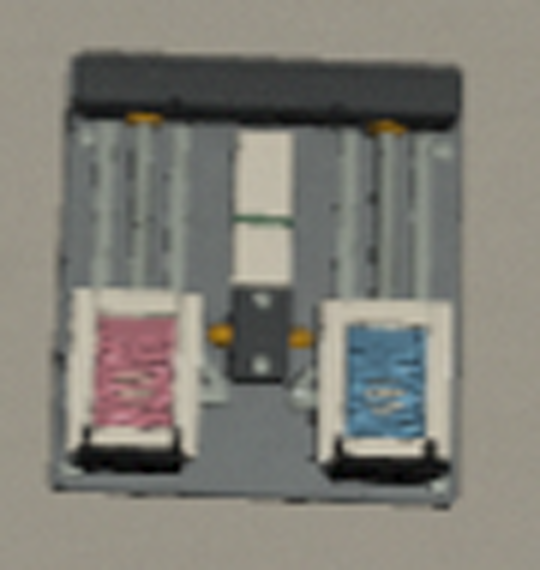

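View pics/scz.png

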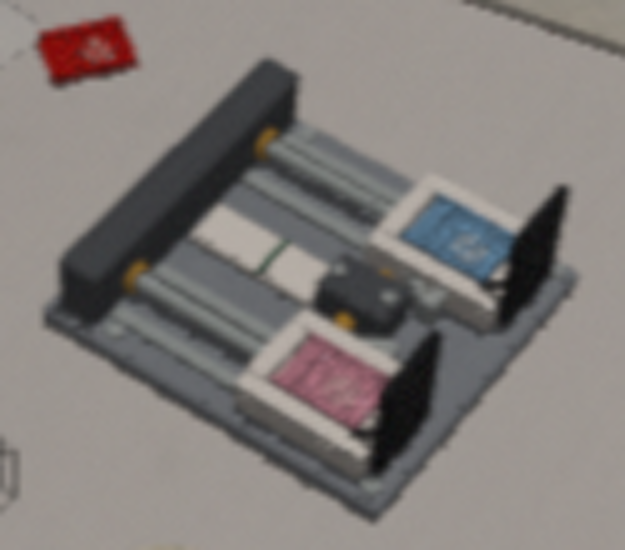

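```bash
cat > fit.py <<'E'
from h import *
from scipy.optimize import least_squares
T=pickle.load(open("top.pkl","rb"));S=pickle.load(open("scene.pkl","rb"))
t=[((55,485),(-78,76,10)),((458,503),(-78,-76,10)),((78,56),(82,76,42)),((462,67),(82,-76,42))]
s=[((375,516),(-78,76,10)),((577,277),(-78,-76,10)),((268,58),(82,-76,42)),((297,78),(62,-76,42)),((62,263),(82,76,42)),((96,284),(62,76,42))]
pt=np.array([[(a+.5)/6-.5+300,(b+.5)/6-.5+180] for (a,b),_ in t]);Xt=np.array([x for _,x in t])/1e3
ps=np.array([[(a+.5)/5-.5+305,(b+.5)/5-.5+145] for (a,b),_ in s]);Xs=np.array([x for _,x in s])/1e3
def W(p,X):
    c,n=np.cos(p[2]),np.sin(p[2]);X=np.asarray(X,float).reshape(-1,3)
    return np.c_[p[0]+c*X[:,0]-n*X[:,1],p[1]+n*X[:,0]+c*X[:,1],X[:,2]]
def fit(top,sc):
    f=lambda p:np.r_[(proj(T,W(p,Xt))-pt).ravel()*top,(proj(S,W(p,Xs))-ps).ravel()*sc]
    return least_squares(f,[.5,-.24,0]),f
if __name__=="__main__":
    for a,b in((1,0),(0,1),(1,1)):
        q,f=fit(a,b);print(q.x[:2],np.degrees(q.x[2]),np.round(q.fun,1))
    p=q.x;P=cloud(T)
    for n,y in(("L",.046),("R",-.046)):
        h=W(p,[[-.078,y,.0]]);print(n,h)
    # plate cloud in jig frame
    for nm,C in(("top",T),("scene",S)):
        Pw=cloud(C);d=Pw-[p[0],p[1],0];c,n=np.cos(p[2]),np.sin(p[2])
        j=np.dstack([c*d[...,0]+n*d[...,1],-n*d[...,0]+c*d[...,1],d[...,2]])
        for sgn in(1,-1):
            m=(abs(j[...,1]-sgn*.046)<.03)&(abs(j[...,0])<.1)&(j[...,2]>.04)&(j[...,2]<.08)&(j[...,0]<.05)
            print(nm,sgn,m.sum(),j[m].min(0),np.median(j[m],0),j[m].max(0))
        hsv=cv2.cvtColor(C["img"],cv2.COLOR_RGB2HSV);img=C["img"].astype(int)
        pk=(img[...,0]-img[...,1]>35)&(abs(j[...,0])<.09)&(abs(j[...,1])<.08)&(img[...,2]>img[...,1]+10)
        bl=(img[...,2]-img[...,0]>35)&(abs(j[...,0])<.09)&(abs(j[...,1])<.08)
        for k,m in(("pink",pk),("blue",bl)):print(k,m.sum(),np.median(j[m],0),np.median(Pw[m],0))
E
python3 fit.py
```

```text
[ 0.52870983 -0.24323631] -5.729458431787261 [-0.8  1.   0.6  0.3 -2.1 -1.   2.3 -0.5  0.  -0.   0.  -0.   0.  -0.
  0.  -0.  -0.  -0.  -0.   0. ]
[ 0.52809175 -0.23972553] -5.875789857530007 [-0.   0.  -0.   0.  -0.  -0.   0.  -0.   0.6  0.2  1.1 -0.7  0.3 -1.5
  2.2 -1.4 -2.5  1.1 -1.4  1.6]
[ 0.52849169 -0.24139689] -5.741294848943548 [-1.6  1.2 -0.3  0.5 -2.9 -0.9  1.5 -0.4  0.9 -0.6  1.2 -1.4  0.4 -2.1
  2.3 -2.  -2.3  0.5 -1.1  1.1]
L [[ 0.45548466 -0.18782476  0.        ]]
R [[ 0.44628127 -0.27936326  0.        ]]
top 1 67 [-0.070869    0.02891534  0.0427755 ] [-0.06809665  0.04766351  0.0659483 ] [-0.0640456   0.06448068  0.06984398]
top -1 75 [-0.07127306 -0.06501906  0.0402029 ] [-0.06845385 -0.04566416  0.06525878] [-0.06477307 -0.02709562  0.06966955]
pink 1 [-0.04384425  0.03336216  0.03053813] [ 0.48820482 -0.20381604  0.03053813]
blue 187 [-0.03164434 -0.04746646  0.02791357] [ 0.49220371 -0.28503348  0.02791357]
scene 1 144 [-0.07251593  0.02908714  0.0402799 ] [-0.07038066  0.05077883  0.06008961] [-0.06563659  0.06736587  0.06898799]
scene -1 119 [-0.07309367 -0.06510792  0.0401167 ] [-0.07016623 -0.03912678  0.06058374] [-0.06437978 -0.02450065  0.07039854]
pink 92 [-0.03103975  0.04668008  0.02896717] [ 0.50120147 -0.19143983  0.02896717]
blue 151 [-0.03207253 -0.04649986  0.02937736] [ 0.49122541 -0.28448749  0.02937736]
```

Confirmed: pink is in the left lane. The fit gives the jig origin at about (0.528, -0.241) with yaw about -5.6°. The push face is at jig x≈-70 mm, which matches the nest at -32 mm. First I'll travel at height with the jaws shut to a point about 20 mm behind the left push plate.

>>> step_arm --steps '[0,0,0.054,4.34,-3.84,0,1,0,0,0.108,8.68,-7.68,0,1,0,0,0.162,13.0,-11.5,0,1,0,0,0.216,17.4,-15.4,0,1,0,0,0.27,21.7,-19.2,0,1,0,0,0.324,26.0,-23.0,0,1,0,0,0.378,30.4,-26.9,0,1,0,0,0.433,34.7,-30.7,0,1]' --squeeze 30

```text
time_s: 1.1
ee_pos: [0.4327, -0.1844, 0.2312]
tool_rot: [180.0, 0.0, -5.7]
contact_force: [0.3, -0.7, -0.0]
width: -0.0004
```

>>> step_arm --steps '[0,0,0,0,0,4,1,0,0,0,0,0,8,1,0,0,0,0,0,12,1,0,0,0,0,0,14,1,0,0,0,0,0,14,1]'

```text
time_s: 1.72
ee_pos: [0.4308, -0.1857, 0.0897]
tool_rot: [-179.9, 0.2, -5.6]
contact_force: [0.0, 0.9, 0.5]
width: 0.0002
```

Run:
```python
from station import r
import cv2,pickle,numpy as np
for n,b in(("scene",(130,265,285,445)),("top",(170,310,260,400))):
    c=r.capture(n);pickle.dump(c,open(n+"2.pkl","wb"));cv2.imwrite(f"pics/{n}2.png",cv2.resize(c["img"][b[0]:b[1],b[2]:b[3],::-1],None,fx=4,fy=4,interpolation=cv2.INTER_CUBIC))
print(r.observe()["ee_pos"],r.observe()["time_s"])
from fit import fit,W
p=fit(1,1)[0].x; x=r.observe()["ee_pos"];d=x-[p[0],p[1],0];c,n=np.cos(p[2]),np.sin(p[2]);print("jig",c*d[0]+n*d[1],-n*d[0]+c*d[1],d[2])
```

```text
[ 0.43250483 -0.18633806  0.09188664] 1.825
jig -0.10101328376723885 0.04518041159905675 0.09188663794018567
```

View pics/scene2.png

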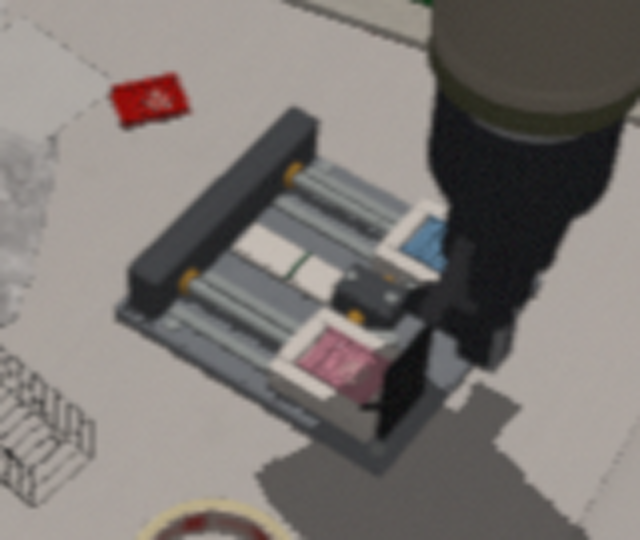

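View pics/top2.png

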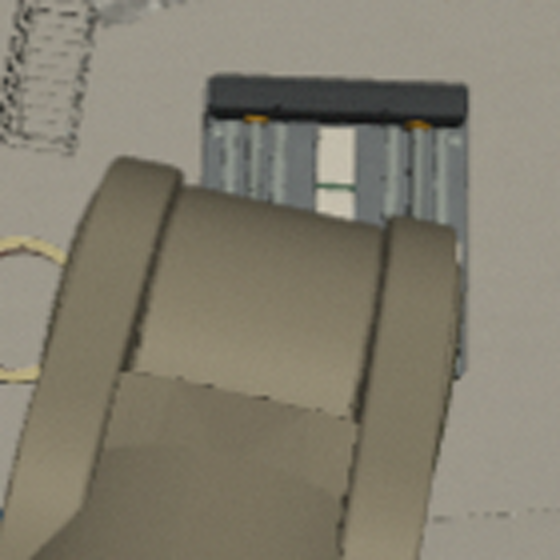

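The gripper fingers (scene crop ~(490,330)) hang behind the left plate (~(405,380)), which is clear. I'll descend to z≈0.04 and then advance in small steps until they touch.

>>> step_arm --steps '[0,0,0,0,0,2.5,1,0,0,0,0,0,5,1,0,0,0,0,0,5,1,0,0,0,0.8,0,5,1,0,0,0,1.4,0,5,1,0,0,0,1.7,0,5,1,0,0,0,1.7,0,5,1]'

```text
time_s: 2.7
ee_pos: [0.4496, -0.1879, 0.0416]
tool_rot: [-180.0, -0.0, -5.6]
contact_force: [-0.9, 0.0, -1.2]
width: 0.0
```

>>> step_arm --steps '[0,0,0,0.3,0,0,1,0,0,0,0.3,0,0,1]'

```text
time_s: 2.95
ee_pos: [0.4523, -0.1882, 0.0413]
tool_rot: [-180.0, -0.0, -5.6]
contact_force: [-0.4, 0.4, -0.4]
width: -0.0002
```

>>> step_arm --steps '[0,0,0,0.3,0,0,1,0,0,0,0.3,0,0,1]'

```text
time_s: 3.2
ee_pos: [0.4547, -0.1885, 0.0412]
tool_rot: [-180.0, 0.1, -5.6]
contact_force: [-3.2, 0.6, 2.3]
width: -0.0003
```

Contact shows 3.2 N, close to the 3 N home spring. Now I'll push smoothly in small steps.

>>> step_arm --steps '[0,0,0,0.5,0,0,1,0,0,0,1.0,0,0,1,0,0,0,1.5,0,0,1,0,0,0,2.0,0,0,1,0,0,0,2.5,0,0,1,0,0,0,3.0,0,0,1,0,0,0,3.5,0,0,1,0,0,0,3.9,0,0,1]'

```text
time_s: 4.2
ee_pos: [0.4925, -0.1926, 0.0409]
tool_rot: [180.0, 0.2, -5.7]
contact_force: [-8.1, 0.7, 5.1]
width: -0.0
```

>>> step_arm --steps '[0,0,0,0.2,0,0,1,0,0,0,0.2,0,0,1,0,0,0,0.2,0,0,1]'

```text
time_s: 4.58
ee_pos: [0.4945, -0.1928, 0.0409]
tool_rot: [180.0, 0.2, -5.7]
contact_force: [-7.6, 0.3, 4.8]
width: -0.0
```

Run:
```python
from station import r
import cv2,pickle,numpy as np
F=[];E=[]
for n,b in(("scene",(130,265,285,445)),("top",(170,310,260,400))):
    c=r.capture(n);pickle.dump(c,open(n+"3.pkl","wb"));cv2.imwrite(f"pics/{n}3.png",cv2.resize(c["img"][b[0]:b[1],b[2]:b[3],::-1],None,fx=4,fy=4,interpolation=cv2.INTER_CUBIC))
    o=r.observe();F.append(o["contact_force"]);E.append(o["ee_pos"])
print(np.array(F),np.array(E),o["time_s"])
from h import *
from fit import fit,W
p=fit(1,1)[0].x;S=c2=pickle.load(open("scene3.pkl","rb"));Pw=cloud(S);d=Pw-[p[0],p[1],0];c,n=np.cos(p[2]),np.sin(p[2])
j=np.dstack([c*d[...,0]+n*d[...,1],-n*d[...,0]+c*d[...,1],d[...,2]]);img=S["img"].astype(int)
pk=(img[...,0]-img[...,1]>35)&(abs(j[...,0])<.09)&(abs(j[...,1])<.08)&(img[...,2]>img[...,1]+10)
print("pink",pk.sum(),np.median(j[pk],0))
```

```text
[[-7.68316954 -0.30241393  4.39899117]
 [-7.27092807 -0.74058213  4.07294435]] [[ 0.4944929  -0.19280821  0.04093601]
 [ 0.4944663  -0.19278889  0.04092207]] 4.675
pink 7 [0.02361405 0.03938031 0.0256193 ]
```

View pics/scene3.png

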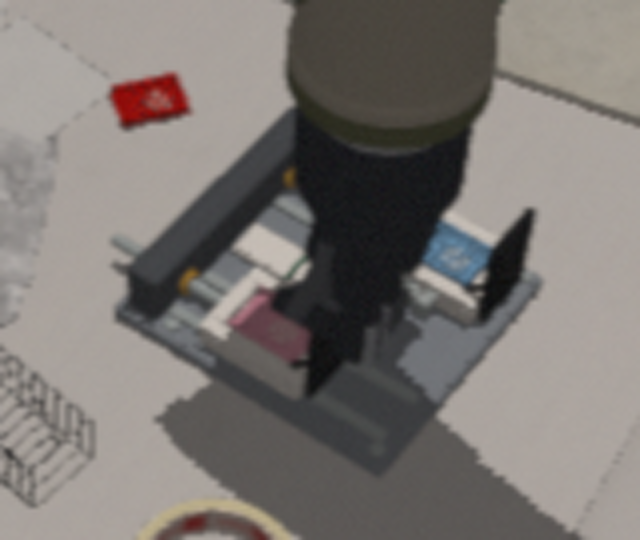

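Run:
```python
from h import *
from fit import fit
p=fit(1,1)[0].x;S=pickle.load(open("scene3.pkl","rb"));u=np.array([np.cos(p[2]),np.sin(p[2])])
f=lambda a,b,z:atz(S,(a+.5)/4-.5+285,(b+.5)/4-.5+130,z)[:2]
for nm,A,B,z in(("tray corner",(272,366),(203,327),.028),("plate bottom",(378,437),(308,396),.013),("plate top-left",(392,355),(315,315),.067)):print(nm,(f(*B,z)-f(*A,z))@u)
a=cv2.resize(pickle.load(open("scene2.pkl","rb"))["img"][190:255,320:400,::-1],None,fx=5,fy=5,interpolation=cv2.INTER_CUBIC)
b=cv2.resize(S["img"][190:255,320:400,::-1],None,fx=5,fy=5,interpolation=cv2.INTER_CUBIC)
cv2.imwrite("pics/cmp.png",np.hstack([a,b]))
```

```text
tray corner 0.04128072487274388
plate bottom 0.04100764111399323
plate top-left 0.04216758619292708
```

View pics/cmp.png

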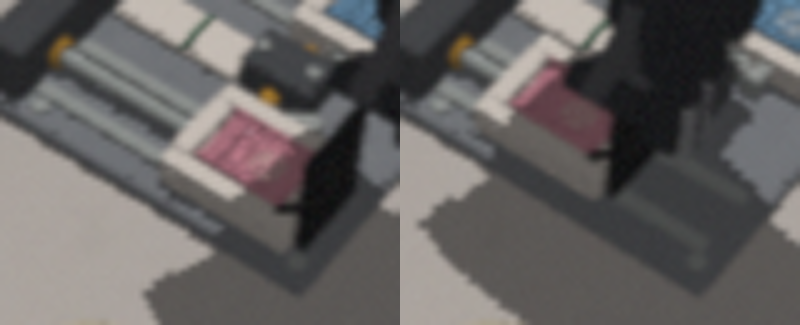

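The tray corner and plate shifts read about 41–42 mm, and the force suggests about 45. I'll add 3 mm to sit in the middle of the 40–50 mm window, then retreat smoothly.

>>> step_arm --steps '[0,0,0,0.15,0,0,1,0,0,0,0.3,0,0,1,0,0,0,0.3,0,0,1]'

```text
time_s: 5.05
ee_pos: [0.4974, -0.1931, 0.0409]
tool_rot: [180.0, 0.2, -5.7]
contact_force: [-7.1, 0.6, 5.3]
width: 0.0
```

>>> step_arm --steps '[0,0,0,-0.7,0,0,1,0,0,0,-1.6,0,0,1,0,0,0,-2.7,0,0,1,0,0,0,-4,0,0,1,0,0,0,-5.5,0,0,1,0,0,0,-6.5,0,0,1,0,0,0,-6.5,0,-5,1,0,0,0,-6.5,0,-10,1]'

```text
time_s: 6.05
ee_pos: [0.4333, -0.1862, 0.1423]
tool_rot: [-180.0, 0.1, -5.6]
contact_force: [1.1, -0.7, 0.0]
width: 0.0002
```

>>> step_arm --steps '[0,0,0,0,0,-5,1,0,0,-0.06,-3,4,-8,1,0,0,-0.11,-6,8,-8,1,0,0,-0.16,-9,12,-8,1,0,0,-0.22,-12,16,-8,1,0,0,-0.27,-15,20,-8,1,0,0,-0.27,-15,20,-8,1]'

```text
time_s: 6.92
ee_pos: [0.2618, -0.3734, 0.2213]
tool_rot: [180.0, 0.0, 9.4]
contact_force: [0.3, -0.5, 0.4]
width: -0.0001
```

Run:
```python
from station import r
import cv2,pickle,numpy as np
ims=[]
for n,b in(("scene",(140,260,290,440)),("top",(170,290,270,420))):
    c=r.capture(n);pickle.dump(c,open(n+"4.pkl","wb"));cv2.imwrite(f"pics/{n}4.png",c["img"][:,:,::-1]);ims.append(cv2.resize(c["img"][b[0]:b[1],b[2]:b[3],::-1],None,fx=4.5,fy=4.5,interpolation=cv2.INTER_CUBIC)[:,:675])
cv2.imwrite("pics/end.png",cv2.resize(np.vstack(ims),None,fx=.55,fy=.55)); cv2.imwrite("pics/endt.png",ims[1]);cv2.imwrite("pics/ends.png",ims[0])
o=r.observe();print(o["time_s"],o["ee_pos"],o["contact_force"])
```

```text
7.025 [ 0.26510876 -0.37067033  0.22124499] [ 0.45681261  0.70651988 -0.36821719]
```

View pics/ends.png

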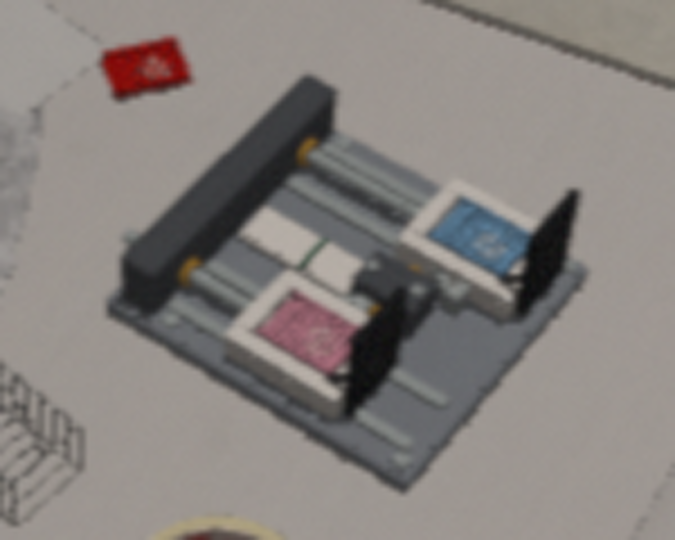

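View pics/endt.png

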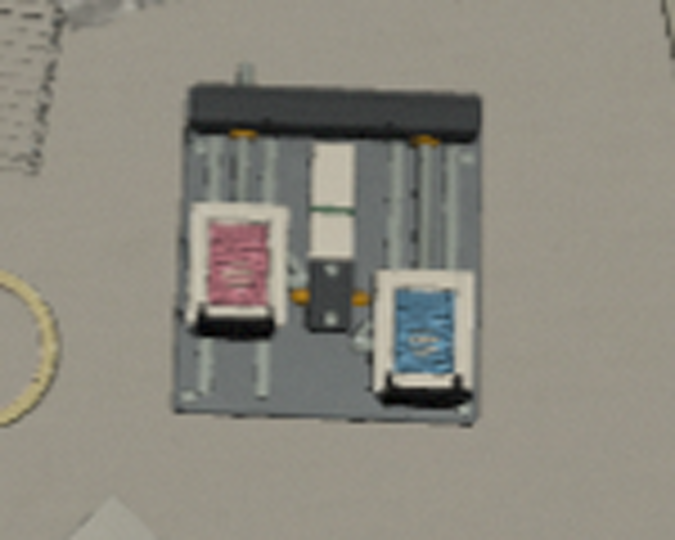

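View pics/top4.png

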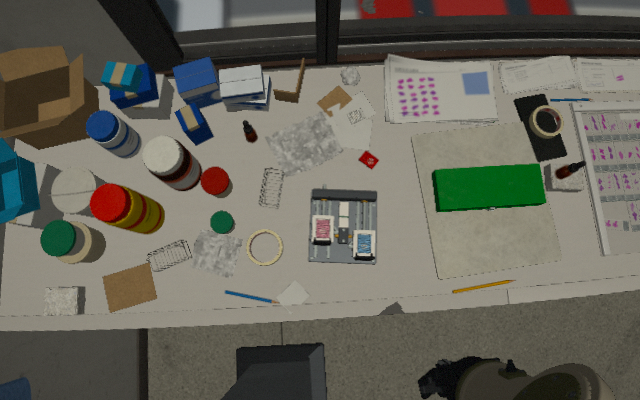

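The left tray's leading edge is at the green line (crop row ~208), and its catch sits just ahead of the pin at (297,280). Pink and blue are both lying in their nests, and the right carriage is at home. The tape roll (265,247), dropper (250,131) and pencil (250,296) have not moved. I'm handing the job in.

```bash
python3 -c "
from station import r
print(r.job_done())"
```

```text
the job is handed in; nothing more can be done
None
```

The carriage with the pink cassette (left lane) is latched on its pin at the mid position, and the job is handed in. It took about 7 s of the 32 s allowed.

- **Push:** I pushed the left carriage by its black plate with the closed fingers to about 44–45 mm, which is about 1.5 cm past mid and short of the end stop. The push force stayed near 8 N. I then backed the arm off so the carriage sprang back onto the pin.
- **Final pictures:** The tray's leading edge is at the green line with the pin behind the catch. Both cassettes lie in their nests and the right carriage is at home. The tape roll, dropper bottle and pencil look unmoved, and the arm is clear of everything.
- **Disagreement:** Just before the last 3 mm of push, the travel estimates differed slightly. The pictures gave 41–42 mm, while the spring force suggested about 45 mm. Adding the 3 mm to either one stays inside the 40–50 mm window. No check failed.

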